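# Gland stand: load the tube, seat the knurled nut, back it off a quarter turn and hold

## Task

Take the sample tube that stands alone in the rack and drop it, closed end down, into the well of the clamp stand until it stands on the well's floor, and let go of it. Then screw the stand's knurled nut down (clockwise seen from above) until it bottoms out, back it off a quarter turn so that the gland does not crush the glass, and finish while still gripping the nut there, as if a locknut were to be fitted. Leave the two tubes that stand together, and the loose marker, timer and cup, where they are.

Things in the scene. Friction and masses are not known exactly. Their poses are not given: they have to be found in the camera images.
- rack: clear plastic tube rack, fixed, 58 x 143 x 58 mm high, 2 rows of 6 holes. Origin: centre of its underside; x across the two rows, y along them, z up. Its floor, on which tubes stand, is 4 mm above the desk.
- tube: the capped sample tube that stands alone in the rack (85 mm or more from the other two). Round glass 12 mm diameter, closed at the bottom, total length 84 mm, 20 g; the cap, 16 mm diameter, is the top 22 mm (62 to 84 mm above the origin) and is where to grip. Origin: bottom of the tube, z up along the tube. In the rack it is held loosely, bottom 4 mm above the desk, cap 8 mm clear of the rack's top.
- spare_tube_a: one of two like tubes standing together at the other end of the rack, to be left alone. Origin at its bottom.
- spare_tube_b: the other of those two tubes, to be left alone. Origin at its bottom.
- stand: clamp stand, fixed: a grey base plate 64 x 170 x 12 mm that carries a square block with the tube well at its +y end (centre 45 mm from the origin) and a threaded stud with the nut at its -y end (45 mm from the origin), joined by a flat steel strap whose top is 58 mm above the desk. The stud, 12 mm diameter, ends 112 mm above the desk. Origin: centre of the underside; y from nut to well, z up.
- well_mouth (a point): centre of the well's round mouth, 58 mm above the desk. The hole is 15 mm diameter, straight, with a small chamfer, in a block 44 mm square.
- well_floor (a point): centre of the well's flat floor, 46 mm below the mouth, 12 mm above the desk. A tube in place has its bottom here, its cap from 74 to 96 mm above the desk.
- nut: knurled dark steel nut, a cylinder 34 mm diameter and 30 mm high, captive on the stud. Origin: centre of its underside, which is 66 mm above the desk when bottomed out (on a smaller, 28 mm washer 8 mm thick on the strap); axis z up. It can be gripped anywhere round its side; the fingertips must stay above the strap.
- nut_turn (a joint): angle in rad by which the nut is unscrewed from its bottomed position: 0 is bottomed out (a hard stop), it grows counterclockwise seen from above; starts between 2.2 and 3.4. The nut rises 1.27 mm per rad (8 mm a turn). It turns with a light friction of 0.06 N m and stays where it is left.
- marker: loose black marker with a red cap, lying between rack and stand, 82 mm long, 16 mm thick; leave alone. Origin under its middle.
- timer: loose white lab timer, 66 x 62 x 20 mm; leave alone. Origin under its middle.
- cup: loose small white measuring cup, 40 mm diameter, 50 mm high; leave alone. Origin under its middle.
Mind the look-alikes: they are no part of the job. Of the things that look like the stand, the smaller one is meant.

How it is judged:
By the outcome, as a careful person would: the job done as asked, in the order asked, and still so for the second after the job is handed in, while the arm keeps its last pose, push and grip.
It also fails if it takes over 72 s, if anything falls off the work surface, if the arm or the gripper's body presses on something with over 40 N, if the wrist force passes 120 N, or if a joint passes its speed limit or range.

## Robot

A 6-joint arm with a two-finger parallel gripper is mounted at the origin on a cart in front of the work surface, level with it; the furniture and walls round the work are solid. World frame = base frame: x ahead of the robot, y to its left, z up, the work surface at z = 0. Lengths are in m, angles in rad, forces in N, time in s.
With the tool pointing down it reaches from about 0.25 to 0.725 m from the base axis. Payload 4 kg.
Tool frame: the origin (TCP) lies on the centre line of the jaws, within the pads' length; the fingertips stand 22 mm ahead of it and the grasp point (between the pads) lies 3 mm ahead of it; z points along the fingers, y is the line along which they close (so a half turn about z gives the same grasp; the last joint's range is limited). The gripper opens to 85 mm and grips with 20 to 120 N. Pads are 22 mm wide; open, the fingers measure 114 mm over their backs; the gripper's body (76 mm by 85 mm) begins 54 mm behind the grasp point. The pads swing forward as they close: fully open they stand 13 mm farther back than shut.
Start: joints at [1.258, 0.241, 0.005, 1.335, 0, 1.571], TCP at [0.154, 0.476, 0.253] pointing down, gripper open.
Joint ranges: [-2.72, 2.72], [-1.05, 1.87], [-1.09, 1.28], [-1.99, 2.15], [-1.42, 1.44], [-3.14, 3.14]. Speed limits (rad/s): [2.79, 2.79, 3.14, 3.14, 3.14, 3.14].

## Interface

Orientations are given as a unit quaternion [x, y, z, w].
In Python, from workcell import bot gives the robot as it stands.
- The arm moves only by the shell command python3 -m inch 'ROWS'. ROWS is JSON, one flat list of numbers, 7 for each row, row after row: the shift along the world's x, y, z in mm, then the turn, a rotation vector about the world's x, y, z in rad, then the opening in per cent of the stroke, from 0 (shut) to 100 (fully open). A call has 1 to 8 rows; each row is the pose to reach, as a shift and turn from the pose commanded when the call began; what a row does not reach only later rows make up. A row lasts 1/12 s, in which the tool goes at most 41.7 mm and 7.16 degrees, less where a joint would pass 70% of its speed; a pose out of reach is approached as far as the arm can. A call with a gripper value outside its range is refused whole. The fingers move at their own pace and stop on an object; the grip force is fixed at half the most. Time passes only in rows, so rows that repeat a pose let the fingers close. It gives the time, the measured TCP pose, the force, the opening and the grip force at its end, in the units of the state.
- bot.get_obs(): the state, without advancing time (a new reading comes with each control period).
- bot.camera(name): name is "scene" or "top" or "wrist"; returns the picture (384x512x3 uint8, blue, green, red); there is no depth.
- bot.camera_info(name): a dict with "intrinsics" (3x3 intrinsics, pixels), "camera_from_world" (4x4, takes a point from world to camera coordinates); the wrist camera has in their place "hand_eye" (4x4, takes a point from camera to tool coordinates, whose origin is the TCP and whose axes are the flange's). Camera axes: x right, y down, z forward; pixel columns grow to the right and rows downward; lengths in m; the calibration is good to about 2 mm. A picture is of the moment at which its call begins: read the wrist's pose just before it. camera_info takes no time and is no camera call.
- bot.job_done(): hands the job in; it is judged then, once.
Trained networks look in the newest picture that a camera, given by its name, has taken for a name from the list of things; names that differ only in an ending like _2 or _b are one class to them, and where a whole thing is asked for, a point or a joint stands for the part that bears it (a point fixed in the world has none). Each returns a list of dicts, best first, with "confidence" (0 to 1); they miss things now and then, are a little off and sometimes report something else, mostly with a low value. They report only what shows in the picture. A call takes as long as a camera call. They do not tell look-alikes from the thing itself.
- bot.silhouettes(camera, target): "mask" (384x512 bool, what is visible of it) and "uv" ([column, row] in pixels, amid what is visible of it).
- bot.spot_point(camera, target): "uv" ([column, row] in pixels: a listed point, or the origin of a listed thing).
The state is a dict: "clock": time; "joint_pos": joint angles; "joint_vel": joint speeds; "tau": joint torques, N m; "eef_pos": TCP position; "tool_rot": TCP orientation; "ft_force": force on the tool from outside, world axes, zero at the start; "ft_torque": the same for the moment, N m; "grip_width": finger opening in m; "grasp_force": force on a finger pad.
Only numpy, scipy, OpenCV 4.12 (cv2) and the standard library are available. Lean on these libraries where they do the work, as an engineer would, in place of code of your own. Each camera call takes 0.05 s, during which the arm holds its last target. There are 200 camera calls.

## Working session

There is one attempt and no reset: what is moved stays moved. The work goes in short steps, Python scripts to look and compute and a shell command to move; the robot and the scene stay as the last step left them, time stands still between calls to the robot, and variables do not carry over. Pictures are saved under pics/ and viewed, at most 11 in all, crops included, and the job is handed in when it is done.

```bash
mkdir -p pics; ls; python3 - <<'E'
from workcell import bot
import cv2, numpy as np
o=bot.get_obs(); print({k:np.round(v,3).tolist() for k,v in o.items()})
for c in ("scene","top"):
    im=bot.camera(c); cv2.imwrite(f"pics/{c}0.png",im)
    i=bot.camera_info(c); print(c,np.round(i["intrinsics"],1).tolist(),np.round(i["camera_from_world"],3).tolist())
    for n in ("rack","tube","stand","nut","well_mouth","marker","timer","cup"):
        print(n,[(np.round(d["uv"]).tolist(),round(d["confidence"],2)) for d in bot.spot_point(c,n)])
print(bot.camera_info("wrist"))
E
```

```text
pics
{'clock': 0.0, 'joint_pos': [1.258, 0.241, 0.004, 1.335, 0.0, 1.571], 'joint_vel': [-0.002, -0.001, 0.001, 0.001, -0.001, 0.0], 'tau': [0.0, -37.232, 25.241, 0.017, 0.0, -0.0], 'eef_pos': [0.154, 0.475, 0.252], 'tool_rot': [0.156, 0.988, -0.001, -0.0], 'ft_force': [-0.911, -0.71, 0.136], 'ft_torque': [-0.017, 0.011, 0.017], 'grasp_force': 0.0, 'grip_width': 0.085}
scene [[389.9, 0.0, 255.4], [0.0, 389.9, 191.1], [0.0, 0.0, 1.0]] [[0.693, -0.721, 0.01, -0.47], [-0.326, -0.325, -0.888, 0.16], [0.643, 0.612, -0.46, 0.664], [0.0, 0.0, 0.0, 1.0]]
rack [([314.0, 250.0], 0.77), ([214.0, 182.0], 0.29)]
tube [([326.0, 256.0], 0.51)]
stand [([228.0, 191.0], 0.88), ([193.0, 246.0], 0.59), ([217.0, 180.0], 0.16)]
nut [([205.0, 219.0], 0.71), ([238.0, 173.0], 0.66)]
well_mouth [([216.0, 162.0], 0.94), ([178.0, 198.0], 0.58)]
marker [([263.0, 214.0], 0.73)]
timer [([316.0, 188.0], 0.61), ([216.0, 184.0], 0.24)]
cup [([355.0, 208.0], 0.57)]
top [[375.9, 0.0, 259.2], [0.0, 375.9, 194.1], [0.0, 0.0, 1.0]] [[0.015, -1.0, -0.01, -0.189], [-0.995, -0.014, -0.095, 0.537], [0.095, 0.011, -0.995, 0.86
[... 241 characters left out ...]
([216.0, 196.0], 0.57), ([304.0, 216.0], 0.41)]
well_mouth [([227.0, 280.0], 0.58)]
marker [([263.0, 210.0], 0.76)]
timer [([185.0, 191.0], 0.62), ([271.0, 138.0], 0.6)]
cup []
{'intrinsics': array([[275.4362551 ,   0.        , 255.25300446],
       [  0.        , 275.4362551 , 190.79995063],
       [  0.        ,   0.        ,   1.        ]]), 'hand_eye': array([[-3.40996014e-04, -9.57213883e-01, -2.89381178e-01,
         7.34967556e-02],
       [ 9.99999608e-01, -5.62926032e-04,  6.83682102e-04,
        -2.52632479e-04],
       [-8.17330198e-04, -2.89380832e-01,  9.57213699e-01,
        -1.20536830e-01],
       [ 0.00000000e+00,  0.00000000e+00,  0.00000000e+00,
         1.00000000e+00]])}
```

```bash
python3 - <<'E'
import cv2
for c,(y0,y1,x0,x1) in {"scene":(110,310,130,396),"top":(90,340,130,400)}.items():
    cv2.imwrite(f"pics/{c}0z.png",cv2.resize(cv2.imread(f"pics/{c}0.png")[y0:y1,x0:x1],None,fx=2.4,fy=2.4,interpolation=cv2.INTER_CUBIC)) if c=="top" else cv2.imwrite(f"pics/{c}0z.png",cv2.resize(cv2.imread(f"pics/{c}0.png")[y0:y1,x0:x1],None,fx=3,fy=3,interpolation=cv2.INTER_CUBIC))
E
```

```text
(no output)
```

View pics/scene0z.png

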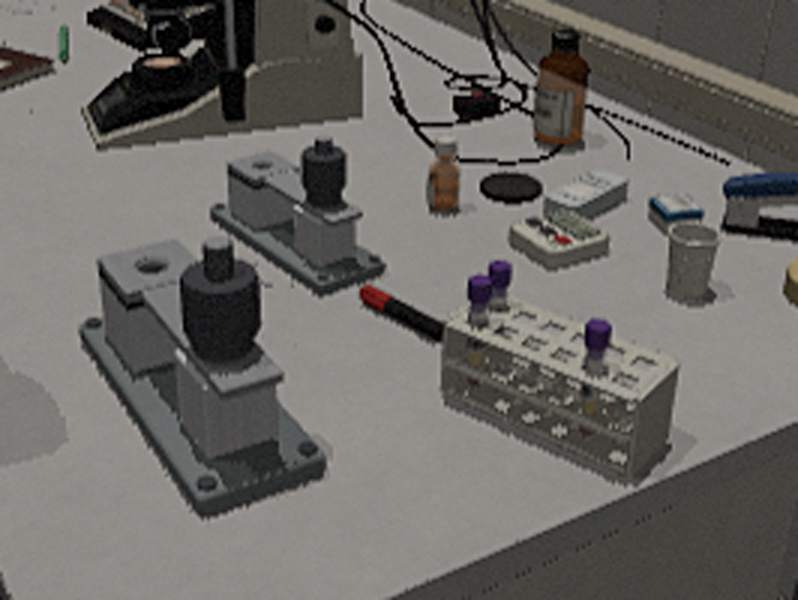

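View pics/top0z.png

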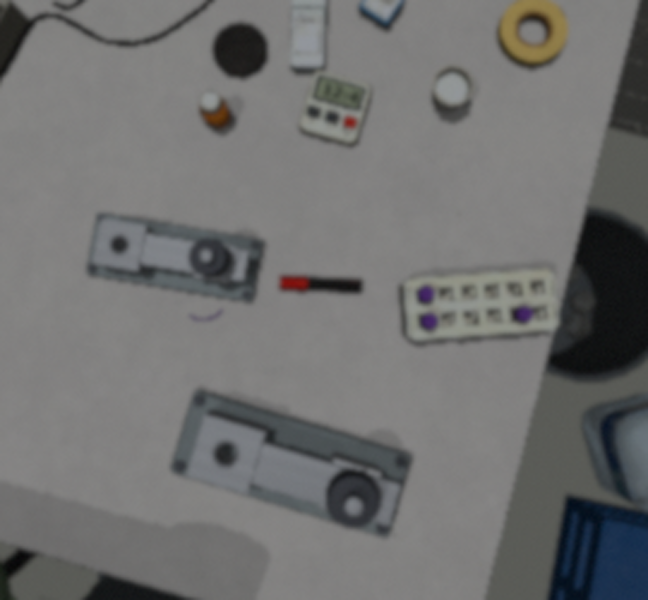

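Candidates for the stand, in top-image pixels: the near one at (249,284), about 225 mm long, and the far one at (203,198), about 165 mm long. The description says the smaller of the two, 170 mm, so it is the far one, with its well at about (180,191) and its nut at about (218,197). 

Candidates for the tube are the purple caps at (307,212), (308,224) and (347,220). The last one stands alone. The first two stand together, so they are the spares.

I'll measure these and confirm them in an enlarged crop.

```bash
cat > h.py <<'E'
import numpy as np, cv2
from scipy.spatial.transform import Rotation as R
from workcell import bot
def cam(name,obs=None):
    i=bot.camera_info(name); K=np.array(i["intrinsics"])
    if name!="wrist": return K,np.array(i["camera_from_world"])
    T=np.eye(4); T[:3,:3]=R.from_quat(obs["tool_rot"]).as_matrix(); T[:3,3]=obs["eef_pos"]
    return K,np.linalg.inv(T@np.array(i["hand_eye"]))
def plane(c,uv,z):
    K,E=c; d=E[:3,:3].T@np.linalg.solve(K,[*uv,1]); o=-E[:3,:3].T@E[:3,3]
    return o+d*(z-o[2])/d[2]
def proj(c,p):
    K,E=c; q=K@(E[:3,:3]@np.asarray(p,float)+E[:3,3]); return q[:2]/q[2]
def tri(cs,uvs):
    return cv2.triangulatePoints(cs[0][0]@cs[0][1][:3],cs[1][0]@cs[1][1][:3],np.array(uvs[0],float),np.array(uvs[1],float)).ravel()
def purple(im):
    h=cv2.cvtColor(im,cv2.COLOR_BGR2HSV); m=cv2.inRange(h,(120,70,30),(160,255,255))
    n,l,s,c=cv2.connectedComponentsWithStats(m); return [(s[i].tolist(),c[i]) for i in range(1,n) if s[i][4]>12]
E
python3 - <<'E'
from h import *
T,S=cam("top"),cam("scene")
for n,c in (("top",T),("scene",S)):
    for s,u in purple(cv2.imread(f"pics/{n}0.png")): print(n,s,u.round(1),plane(c,u,.082).round(4))
    bot.camera(n)
    for t in ("nut","stand","rack","well_mouth"):
        for d in bot.silhouettes(n,t):
            x,y,w,h=cv2.boundingRect(d["mask"].astype(np.uint8)); print(n,t,d["uv"],(x,y,w,h),round(d["confidence"],2))
print("well",plane(T,(179.5,191.5),.058),plane(S,(217,165),.058))
im=cv2.imread("pics/top0.png"); a=cv2.resize(im[170:235,160:260],None,fx=6,fy=6,interpolation=3); b=cv2.resize(im[195:240,290:370],None,fx=7.5,fy=4.444,interpolation=3)
b=cv2.resize(im[190:240,290:370],None,fx=6,fy=6,interpolation=3)[:,:480]
a2=np.zeros((300,600,3),np.uint8); a2[:,:480]=b
out=np.vstack([a[:290],a2]); cv2.imwrite("pics/crop1.png",out)
E
```

```text
top [304, 210, 6, 6, 28] [307.  212.4] [ 0.4953 -0.2865  0.082 ]
top [446, 214, 11, 5, 37] [451.1 216.5] [ 0.4909 -0.5999  0.082 ]
top [345, 218, 7, 6, 34] [347.9 220.5] [ 0.4788 -0.3756  0.082 ]
top [306, 221, 6, 6, 32] [308.5 223.5] [ 0.4711 -0.29    0.082 ]
top nut [276.3, 293.2] (266, 286, 22, 24) 0.87
top nut [216.8, 198.5] (209, 190, 17, 16) 0.74
top nut [261.4, 209.2] (246, 205, 35, 8) 0.5
top stand [251.6, 281.5] (201, 254, 101, 60) 0.71
top stand [203.1, 197.4] (166, 179, 74, 37) 0.55
top rack [332.5, 215.0] (296, 202, 67, 30) 0.77
top well_mouth [199.3, 196.4] (166, 179, 74, 37) 0.87
top well_mouth [254.7, 283.1] (201, 254, 100, 60) 0.58
top well_mouth [216.8, 200.3] (209, 190, 17, 16) 0.44
scene [286, 197, 14, 15, 125] [292.7 203.8] [ 0.4804 -0.29    0.082 ]
scene [325, 216, 9, 12, 74] [328.6 221.4] [ 0.4758 -0.3768  0.082 ]
scene nut [204.5, 209.3] (190, 197, 27, 30) 0.84
scene nut [238.7, 167.9] (230, 159, 16, 17) 0.69
scene stand [232.9, 181.0] (200, 155, 58, 53) 0.79
scene stand [198.3, 234.3] (156, 188, 83, 95) 0.64
scene stand [357.2, 196.3] (352, 184, 19, 26) 0.54
scene rack [317.9, 237.6] (277, 211, 78, 57) 0.81
scene rack [229.5, 182.7] (200, 155, 59, 53) 0.36
scene well_mouth [197.5, 236.2] (156, 189, 83, 94) 0.79
scene well_mouth [229.0, 181.6] (200, 156, 58, 52) 0.64
well [ 5.39572057e-01 -3.02473272e-04  5.80000000e-02] [ 0.53622441 -0.00236679  0.058     ]
```

View pics/crop1.png

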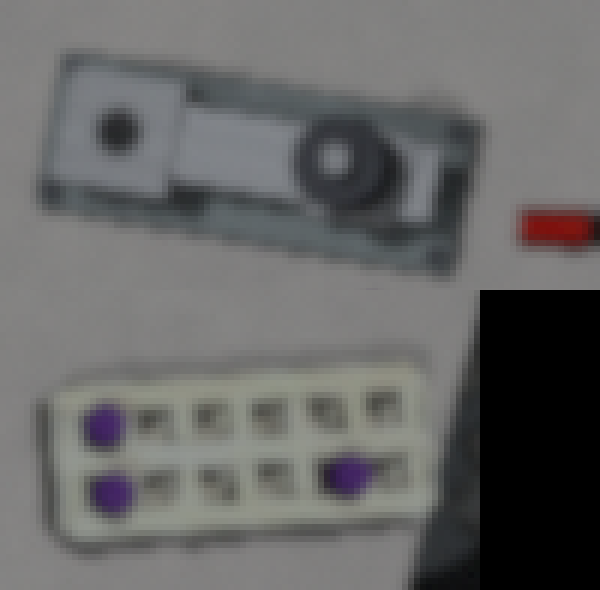

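The crop shows the small stand, with its well at full-image (179.5,191.8) and the nut at (217,198). The lone tube is at (348,220.5), near (0.477,-0.376) m, and the two spares are at (307,212) and (308,224). I'll move over the tube.

```bash
python3 -m inch '[323,-851,-70,0,0,0.4,60, 323,-851,-70,0,0,0.4,60, 323,-851,-70,0,0,0.4,60, 323,-851,-70,0,0,0.4,60, 323,-851,-70,0,0,0.4,60, 323,-851,-70,0,0,0.4,60, 323,-851,-70,0,0,0.4,60, 323,-851,-70,0,0,0.4,60]'
python3 - <<'E'
from h import *
T=cam("top")
print("stud",plane(T,(215.4,196.4),.112), "mouth",plane(T,(179.6,191.8),.058),"nut",plane(T,(217,198),.085))
E
```

```text
clock: 2.07
eef_pos: [0.2706, 0.1671, 0.2282]
tool_rot: [-0.044, 0.999, 0.0, 0.001]
ft_force: [2.5, 0.3, 0.3]
grip_width: 0.0511
grasp_force: 0.0
stud [ 0.52487165 -0.08906969  0.112     ] mouth [ 0.53889127 -0.00055398  0.058     ] nut [ 0.52375536 -0.08921276  0.085     ]
```

```bash
python3 -m inch '[205,-540,-47,0,0,0,60, 205,-540,-47,0,0,0,60, 205,-540,-47,0,0,0,60, 205,-540,-47,0,0,0,60, 205,-540,-47,0,0,0,60, 205,-540,-47,0,0,0,60, 205,-540,-47,0,0,0,60, 205,-540,-47,0,0,0,60]' >/dev/null; python3 -m inch '[87,-229,-20,0,0,0,60, 87,-229,-20,0,0,0,60, 87,-229,-20,0,0,0,60, 87,-229,-20,0,0,0,60, 87,-229,-20,0,0,0,60, 87,-229,-20,0,0,0,60, 87,-229,-20,0,0,0,60, 87,-229,-20,0,0,0,60]'
cat > w.py <<'E'
from h import *
import sys
o=bot.get_obs(); im=bot.camera("wrist"); cv2.imwrite(sys.argv[1],im); W=cam("wrist",o)
print(o["clock"],o["eef_pos"].round(4) if hasattr(o["eef_pos"],"round") else o["eef_pos"],np.round(o["tool_rot"],4),np.round(o["ft_force"],1),np.round(o["ft_torque"],2))
for s,u in purple(im): print(s,u.round(1),plane(W,u,.083).round(4),plane(W,u,.088).round(4))
for t in sys.argv[2:]:
    for f in (bot.silhouettes,bot.spot_point):
        for d in f("wrist",t): print(f.__name__,t,np.round(d["uv"],1),round(d["confidence"],2), cv2.boundingRect(d["mask"].astype(np.uint8)) if "mask" in d else "")
E
python3 w.py pics/w1.png tube
```

```text
clock: 3.4
eef_pos: [0.4752, -0.3723, 0.1792]
tool_rot: [-0.042, 0.999, 0.001, -0.001]
ft_force: [-0.3, 1.6, 0.6]
grip_width: 0.0512
grasp_force: 0.0
3.4 [ 0.4752 -0.3723  0.1792] [-4.230e-02  9.991e-01  9.000e-04 -9.000e-04] [-0.3  1.6  0.6] [ 0.01 -0.04 -0.01]
[74, 130, 11, 3, 20] [ 79.1 130.6] [ 0.4301 -0.5123  0.083 ] [ 0.4295 -0.5092  0.088 ]
[498, 194, 14, 7, 19] [504.9 196.1] [ 0.4544 -0.1664  0.083 ] [ 0.4531 -0.1713  0.088 ]
[348, 197, 17, 16, 219] [356.  204.5] [ 0.4719 -0.2881  0.083 ] [ 0.4703 -0.2902  0.088 ]
[247, 204, 13, 10, 65] [254.  208.9] [ 0.4829 -0.3728  0.083 ] [ 0.4811 -0.3729  0.088 ]
[346, 225, 17, 15, 200] [354.4 232.2] [ 0.497  -0.2847  0.083 ] [ 0.4948 -0.2869  0.088 ]
call tube [410.5 215.8] 0.61 (374, 208, 76, 19)
call tube [249.9 177.2] 0.68
```

View pics/w1.png

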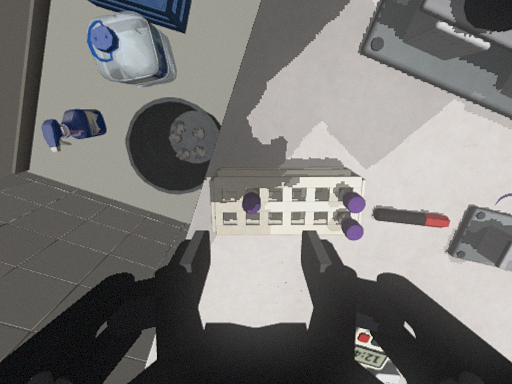

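The wrist view shows the lone cap, shaded, at about (251,202), and the spares at (356,204) and (354,232). I'll refine the cap centre with a looser mask.

```bash
cat >> h.py <<'E'
def capfit(im,c,guess,z0,z1,box=28):
    "fit xy of vertical cap cylinder (r 8 mm) to its purple mask"
    from scipy.optimize import minimize
    h=cv2.cvtColor(im,cv2.COLOR_BGR2HSV); m=cv2.inRange(h,(115,60,12),(165,255,255))
    u=proj(c,[*guess,(z0+z1)/2]); g=np.zeros_like(m); x,y=np.int32(u); g[y-box:y+box,x-box:x+box]=1; m=m*g
    n,l,s,_=cv2.connectedComponentsWithStats(m); m=(l==1+np.argmax(s[1:,4])).astype(float)
    a=np.linspace(0,2*np.pi,40)
    def f(p):
        pts=np.array([proj(c,[p[0]/1e3+.008*np.cos(t),p[1]/1e3+.008*np.sin(t),z]) for z in (z0,z1) for t in a])
        q=np.zeros(m.shape,np.uint8); cv2.fillConvexPoly(q,cv2.convexHull(np.int32(np.round(pts*16)).reshape(-1,1,2)),255,cv2.LINE_AA,4)
        return np.abs(q/255.-m).sum()
    r=minimize(f,np.array(guess)*1e3,method="Nelder-Mead",options=dict(initial_simplex=np.array(guess)*1e3+[[-4,-3],[4,-3],[0,4]]))
    return r.x/1e3,r.fun,m.sum()
E
python3 - <<'E'
from h import *
o=bot.get_obs(); im=cv2.imread("pics/w1.png"); W=cam("wrist",o)
for g in ((.477,-.375),(.4719,-.288),(.497,-.285)): print(capfit(im,W,g,.066,.088))
for n in ("top","scene"):
    for g in ((.477,-.375),(.4719,-.288),(.497,-.285)): print(n,capfit(cv2.imread(f"pics/{n}0.png"),cam(n),g,.066,.088,9))
E
```

```text
(array([ 0.47814746, -0.371799  ]), np.float64(387.36862745098034), np.float64(71.0))
(array([ 0.47068609, -0.28781122]), np.float64(307.8470588235294), np.float64(225.0))
(array([ 0.49666328, -0.28372192]), np.float64(321.10980392156864), np.float64(205.0))
top (array([ 0.48108019, -0.37611992]), np.float64(39.94117647058823), np.float64(37.0))
top (array([ 0.47308092, -0.28997603]), np.float64(34.61960784313725), np.float64(33.0))
top (array([ 0.4948354 , -0.28704535]), np.float64(36.25490196078431), np.float64(31.0))
scene (array([ 0.48446531, -0.37233017]), np.float64(70.72549019607843), np.float64(81.0))
scene (array([ 0.48347996, -0.28380416]), np.float64(56.400000000000006), np.float64(106.0))
scene (array([ 0.4893596 , -0.28420668]), np.float64(78.08627450980393), np.float64(128.0))
```

```bash
python3 - <<'E'
from h import *
o=bot.get_obs(); im=cv2.imread("pics/w1.png"); W=cam("wrist",o)
c=im[165:255,200:380].astype(float); c=(255*(c/255)**.55).astype(np.uint8)
c=cv2.resize(c,None,fx=4.4,fy=4.4,interpolation=cv2.INTER_CUBIC)
for x,y in ((.4767,-.3735),(.4705,-.288),(.4965,-.2845)):
  for z in (.066,.088):
    p=np.array([proj(W,[x+.008*np.cos(t),y+.008*np.sin(t),z]) for t in np.linspace(0,6.3,50)])
    cv2.polylines(c,[np.int32((p-[200,165]+.5)*4.4)],True,(0,255,255) if z>.07 else (0,255,0),1)
cv2.imwrite("pics/w1z.png",c)
E
```

```text
(no output)
```

View pics/w1z.png

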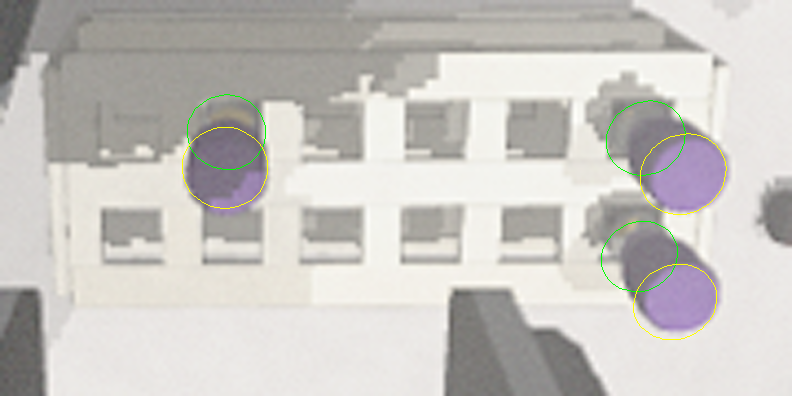

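The overlay puts the cap centre at about (0.477,-0.3733); the model top circle agrees with the cap at crop (228,170). I'll descend and grip.

```bash
python3 -m inch '[2,-1,-40,0,0,0,60, 2,-1,-70,0,0,0,60, 2,-1,-85,0,0,0,60, 2,-1,-94,0,0,0,60, 2,-1,-94,0,0,0,60, 2,-1,-94,0,0,0,60]'; python3 -m inch '[0,0,0,0,0,0,0, 0,0,0,0,0,0,0, 0,0,0,0,0,0,0, 0,0,0,0,0,0,0, 0,0,0,0,0,0,0, 0,0,0,0,0,0,0, 0,0,0,0,0,0,0]'
```

```text
clock: 4.05
eef_pos: [0.4779, -0.3713, 0.0883]
tool_rot: [-0.044, 0.999, -0.0, 0.0]
ft_force: [0.1, 0.4, 0.6]
grip_width: 0.0513
grasp_force: 0.0
clock: 4.63
eef_pos: [0.4785, -0.3734, 0.0886]
tool_rot: [-0.043, 0.999, -0.002, 0.001]
ft_force: [0.5, -3.0, 6.1]
grip_width: 0.0131
grasp_force: 58.7
```

```bash
python3 -m inch '[0,0,10,0,0,0,0, 0,0,30,0,0,0,0, 0,0,70,0,0,0,0, 0,0,110,0,0,0,0, 0,0,140,0,0,0,0, 0,0,140,0,0,0,0, 0,0,140,0,0,0,0]'; python3 w.py pics/w2.png
```

```text
clock: 5.22
eef_pos: [0.4781, -0.3719, 0.229]
tool_rot: [-0.044, 0.999, -0.001, 0.002]
ft_force: [-0.6, -0.0, -1.4]
grip_width: 0.0129
grasp_force: 59.4
5.2167 [ 0.4781 -0.3719  0.229 ] [-4.37e-02  9.99e-01 -7.00e-04  1.50e-03] [-0.6 -0.  -1.4] [0.02 0.04 0.02]
[84, 126, 8, 4, 13] [ 87.2 126.8] [ 0.4366 -0.5351  0.083 ] [ 0.436  -0.5322  0.088 ]
[332, 178, 14, 14, 151] [338.8 184.3] [ 0.4715 -0.2886  0.083 ] [ 0.4703 -0.2902  0.088 ]
[332, 202, 13, 13, 137] [338.  207.9] [ 0.4966 -0.285   0.083 ] [ 0.4949 -0.2868  0.088 ]
[245, 255, 23, 17, 178] [255.5 264.3] [ 0.57  -0.364  0.083] [ 0.5669 -0.3642  0.088 ]
```

View pics/w2.png

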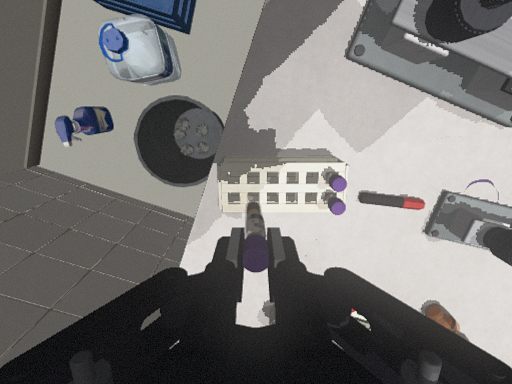

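The tube is in the gripper: cap at (256,258), lower end at about (254,205). The spares at (339,184) and (338,208) are undisturbed. Next, over the well.

```bash
python3 -m inch '[30,185,0,0,0,0,0, 60,370,0,0,0,0,0, 60,370,0,0,0,0,0, 60,370,0,0,0,0,0, 60,370,0,0,0,0,0, 60,370,0,0,0,0,0, 60,370,0,0,0,0,0, 60,370,0,0,0,0,0]'>/dev/null;  python3 -m inch '[0,37,0,0,0,0,0, 0,37,0,0,0,0,0, 0,37,0,0,0,0,0]'; python3 w.py pics/w3.png well_mouth
```

```text
clock: 6.18
eef_pos: [0.5291, -0.0035, 0.2246]
tool_rot: [-0.046, 0.999, 0.0, -0.003]
ft_force: [0.1, 0.1, -0.2]
grip_width: 0.013
grasp_force: 59.4
6.1833 [ 0.5291 -0.0035  0.2246] [-4.600e-02  9.989e-01  2.000e-04 -2.800e-03] [ 0.1  0.1 -0.2] [-0.04  0.05  0.01]
[187, 115, 27, 9, 55] [198.5 117.6] [ 0.4688 -0.0615  0.083 ] [ 0.4686 -0.0606  0.088 ]
[249, 245, 13, 7, 39] [254.7 248.1] [0.5971 0.0021 0.083 ] [0.5945 0.0019 0.088 ]
[243, 251, 26, 21, 261] [254.9 262.4] [0.6142 0.004  0.083 ] [0.6112 0.0037 0.088 ]
call well_mouth [218.2 169.9] 0.9 (146, 128, 148, 83)
call well_mouth [174.4  12.4] 0.8 (81, 0, 144, 53)
call well_mouth [254.5 238. ] 0.72 (243, 201, 26, 71)
call well_mouth [257.8 191.1] 0.97
```

```bash
python3 - <<'E'
from h import *
im=cv2.imread("pics/w3.png"); o=bot.get_obs(); W=cam("wrist",o)
p=np.array(o["eef_pos"])
Rm=R.from_quat(o["tool_rot"]).as_matrix()
def P(l): return proj(W,p+Rm@np.array(l))
print("tip",P([0,0,.0846]),"captop",P([0,0,.0006]))
u=proj(W,[.5385,-.0015,.058]);print("hole",u)
x,y=160,140
c=im[140:290,160:350].astype(float); c=(255*(c/255)**.6).astype(np.uint8)
c=cv2.resize(c,None,fx=4,fy=4,interpolation=cv2.INTER_CUBIC)
a=np.linspace(0,6.3,50)
for r,z,col in ((.006,.0846,(0,255,0)),(.008,.0006,(0,255,255)),(.008,.0226,(0,255,255)),(.006,.03,(0,255,0))):
    q=np.array([P([r*np.cos(t),r*np.sin(t),z]) for t in a]); cv2.polylines(c,[np.int32((q-[x,y]+.5)*4)],True,col,1)
q=np.array([proj(W,[.5385+.0075*np.cos(t),-.0015+.0075*np.sin(t),.058]) for t in a]); cv2.polylines(c,[np.int32((q-[x,y]+.5)*4)],True,(0,0,255),1)
cv2.imwrite("pics/w3z.png",c)
E
```

```text
tip [255.50722747 204.76017726] captop [255.79824414 261.76528678]
hole [259.39951448 187.13061274]
```

View pics/w3z.png

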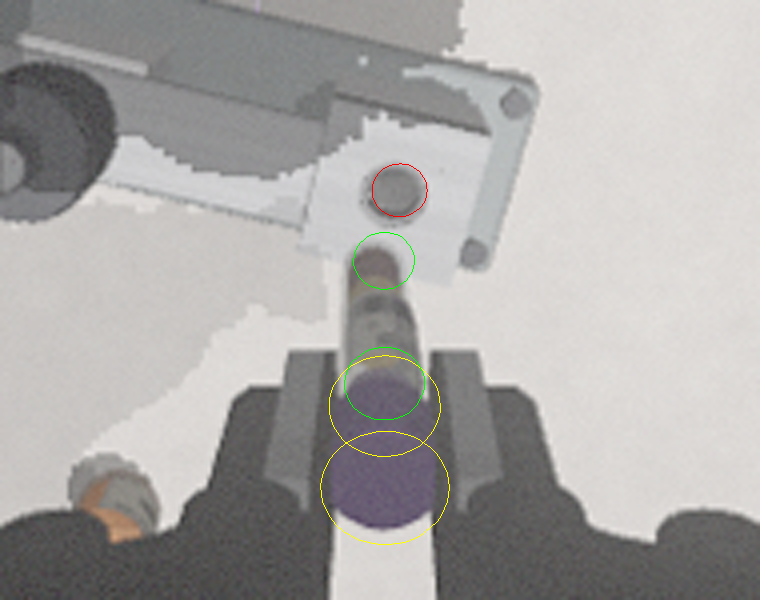

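The crop shows the well at crop (395,193), i.e. image (258,188). The tube's round end is at crop (376,270), i.e. image (253.5,208), leaning slightly to the left. I'll work out the correction with averaged poses.

```bash
cat > avg.py <<'E'
from h import *
def avg(n=6):
    o=[]
    for _ in range(n): bot.camera("wrist"); o.append(bot.get_obs())
    q=np.array([x["tool_rot"] for x in o]); q*=np.sign(q@q[0])[:,None]; q=q.mean(0); q/=np.linalg.norm(q)
    P=np.array([x["eef_pos"] for x in o])
    return dict(eef_pos=P.mean(0),tool_rot=q,sd=P.std(0),ft=np.mean([x["ft_force"] for x in o],0),tq=np.mean([x["ft_torque"] for x in o],0),j=np.array(o[-1]["joint_pos"]))
E
python3 - <<'E'
from avg import *
o=avg(8); p=o["eef_pos"]; print(p,o["tool_rot"].round(4),o["sd"],o["ft"].round(2)); W=cam("wrist",o)
print("hole",plane(W,(258.2,187.9),.058), "sphere c",plane(W,(253.5,208),p[2]-.0786), "glass below cap",plane(W,(255.2,235),p[2]-.028))
Rm=R.from_quat(o["tool_rot"]).as_matrix(); print("tool z",Rm[:,2])
print("model sphere px",proj(W,p+Rm@[0,0,.0786]))
E
```

```text
[ 0.53060004 -0.00694443  0.22677617] [-4.260e-02  9.991e-01  0.000e+00 -3.000e-04] [0.00021493 0.00026554 0.00034669] [ 0.19 -0.   -0.11]
hole [ 0.54082751 -0.00296434  0.058     ] sphere c [ 0.53117246 -0.00845484  0.14817617] glass below cap [ 0.52930048 -0.00733544  0.19877617]
tool z [-6.39641579e-04 -2.19785199e-05 -9.99999795e-01]
model sphere px [255.52119295 207.39808872]
```

```bash
python3 - <<'E'
from avg import *
a=cv2.imread("pics/w3.png"); b=bot.camera("wrist"); cv2.imwrite("pics/w4.png",b)
o=avg(8); p=o["eef_pos"]; W=cam("wrist",o); print(p.round(4),o["tool_rot"].round(4))
def match(u,r):
    x,y=int(u[0]),int(u[1]); t=a[y-r:y+r+1,x-r:x+r+1]; s=b[y-r-14:y+r+15,x-r-14:x+r+15]
    m=cv2.matchTemplate(s,t,cv2.TM_CCOEFF_NORMED); _,v,_,(i,j)=cv2.minMaxLoc(m)
    d=[0,0]
    if 0<i<m.shape[1]-1: l,c,q=m[j,i-1:i+2]; d[0]=(l-q)/2/(l-2*c+q)
    if 0<j<m.shape[0]-1: l,c,q=m[j-1:j+2,i]; d[1]=(l-q)/2/(l-2*c+q)
    return np.array(u)+[i-14+d[0],j-14+d[1]],v
h,v1=match((258.2,187.9),10); s,v2=match((253.5,207.),7); print(h,v1,s,v2,[d["uv"] for d in bot.spot_point("wrist","well_mouth")])
H=plane(W,h,.058); S=plane(W,s+[0,1],p[2]-.0786); print("hole",H,"sphere",S,"shift mm",(H-S)*1e3,"S-p",(S-p)*1e3)
g=cv2.cvtColor(b,cv2.COLOR_BGR2GRAY)
for row in (208,212,218,226,234): print(row,g[row,240:272].tolist())
E
```

```text
[ 0.5308 -0.0059  0.2271] [-4.350e-02  9.991e-01 -0.000e+00  1.000e-04]
[261.17430277 185.13777652] 0.9832529425621033 [253.48680637 206.91934951] 0.9942886829376221 [[261.4, 189.5]]
hole [0.53786568 0.00111872 0.058     ] sphere [ 0.53139165 -0.00737463  0.14852933] shift mm [  6.47402818   8.49334823 -90.52933446] S-p [  0.57103385  -1.52406032 -78.6       ]
208 [170, 177, 198, 203, 198, 175, 137, 75, 63, 61, 61, 67, 66, 71, 69, 68, 63, 69, 69, 92, 149, 177, 201, 199, 198, 196, 195, 196, 195, 195, 193, 192]
212 [173, 177, 195, 197, 192, 166, 134, 70, 79, 82, 87, 87, 90, 95, 93, 91, 94, 88, 85, 86, 118, 161, 186, 202, 197, 196, 198, 198, 198, 198, 196, 199]
218 [195, 197, 196, 197, 191, 157, 127, 84, 80, 78, 80, 74, 75, 81, 86, 87, 80, 83, 80, 57, 52, 53, 70, 141, 206, 199, 195, 195, 193, 195, 198, 193]
226 [203, 206, 203, 204, 193, 141, 103, 85, 93, 92, 92, 95, 96, 95, 91, 88, 83, 76, 70, 77, 69, 67, 76, 76, 121, 204, 206, 203, 200, 200, 201, 201]
234 [55, 46, 45, 50, 93, 153, 135, 127, 97, 74, 64, 66, 62, 66, 65, 63, 64, 64, 72, 70, 73, 79, 89, 86, 84, 110, 163, 64, 51, 50, 54, 70]
```

```bash
python3 -m inch '[6.5,6.5,-20,0.024,0,0,0, 6.5,6.5,-50,0.024,0,0,0, 6.5,6.5,-70,0.024,0,0,0, 6.5,6.5,-76,0.024,0,0,0, 6.5,6.5,-76,0.024,0,0,0, 6.5,6.5,-76,0.024,0,0,0, 6.5,6.5,-76,0.024,0,0,0, 6.5,6.5,-76,0.024,0,0,0]'
python3 - <<'E'
from avg import *
b=bot.camera("wrist"); cv2.imwrite("pics/w5.png",b); bot.camera("scene")
s=bot.camera("scene"); o=avg(6); p=o["eef_pos"]; print(p.round(4),o["tool_rot"].round(4),o["ft"].round(2)); S=cam("scene")
c=b[130:290,175:335]; c=(255*(c/255.)**.6).astype(np.uint8)
u=np.int32(proj(S,[.538,0,.07])); d=s[u[1]-30:u[1]+30,u[0]-30:u[0]+30]
out=np.hstack([cv2.resize(c,(400,400),interpolation=3),cv2.resize(d,(400,400),interpolation=3)]); cv2.imwrite("pics/w5z.png",out); print(u)
E
```

```text
clock: 7.9
eef_pos: [0.5385, 0.0007, 0.1528]
tool_rot: [-0.044, 0.999, 0.012, 0.002]
ft_force: [-0.2, 0.1, -0.6]
grip_width: 0.0125
grasp_force: 59.4
[0.5375 0.0007 0.1515] [-4.36e-02  9.99e-01  1.20e-02  9.00e-04] [ 0.2   0.41 -0.7 ]
[216 160]
```

View pics/w5z.png

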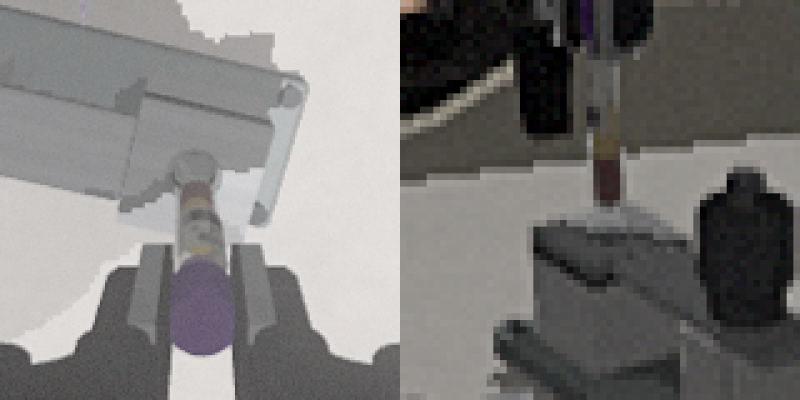

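The tip sits right over the hole in both views: crop (197,182) against a hole centred at about (195,170) in the wrist crop, and (607,205) in the scene crop. I'll lower it, watching the force.

```bash
python3 -m inch '[0,0,-5,0,0,0,0, 0,0,-10,0,0,0,0, 0,0,-15,0,0,0,0, 0,0,-15,0,0,0,0, 0,0,-15,0,0,0,0]'
```

```text
clock: 8.77
eef_pos: [0.5369, 0.0007, 0.1353]
tool_rot: [-0.044, 0.999, 0.012, -0.0]
ft_force: [0.3, 0.0, -0.7]
grip_width: 0.0125
grasp_force: 59.4
```

```bash
python3 -m inch '[0,0,-6,0,0,0,0, 0,0,-12,0,0,0,0, 0,0,-18,0,0,0,0, 0,0,-24,0,0,0,0, 0,0,-24,0,0,0,0]'
```

```text
clock: 9.18
eef_pos: [0.5366, 0.0006, 0.1105]
tool_rot: [-0.044, 0.999, 0.012, -0.0]
ft_force: [0.7, 0.5, -0.2]
grip_width: 0.013
grasp_force: 59.4
```

```bash
python3 -m inch '[0,0,-5,0,0,0,0, 0,0,-10,0,0,0,0, 0,0,-11,0,0,0,0, 0,0,-12,0,0,0,0, 0,0,-12,0,0,0,0]'; python3 -m inch '[0,0,-1,0,0,0,0, 0,0,-1,0,0,0,0]'|grep -E 'pos|ft';python3 -m inch '[0,0,-1,0,0,0,0, 0,0,-1,0,0,0,0]'|grep -E 'pos|ft'
```

```text
clock: 9.6
eef_pos: [0.5373, 0.0007, 0.0999]
tool_rot: [-0.044, 0.999, 0.012, 0.0]
ft_force: [0.9, 0.4, -1.0]
grip_width: 0.0131
grasp_force: 59.5
eef_pos: [0.5373, 0.0007, 0.0991]
ft_force: [1.4, -0.4, -0.2]
eef_pos: [0.5373, 0.0007, 0.098]
ft_force: [-0.3, -0.7, -0.8]
```

```bash
for i in 1 ; do python3 -m inch '[0,0,-1,0,0,0,0, 0,0,-1,0,0,0,0]'|grep -E 'pos|ft';python3 -m inch '[0,0,-0.7,0,0,0,0, 0,0,-0.7,0,0,0,0]'|grep -E 'pos|ft'; done
```

```text
eef_pos: [0.5374, 0.0007, 0.0971]
ft_force: [1.1, -0.1, 1.2]
eef_pos: [0.5376, 0.0007, 0.0967]
ft_force: [0.7, -0.4, 2.3]
```

```bash
python3 -m inch '[0,0,0,0,0,0,45, 0,0,0,0,0,0,45, 0,0,0,0,0,0,45, 0,0,0,0,0,0,45, 0,0,0,0,0,0,45]'; python3 -m inch '[0,0,15,0,0,0,45, 0,0,50,0,0,0,45, 0,0,90,0,0,0,45, 0,0,110,-0.024,0,0,60, 0,0,110,-0.024,0,0,60, 0,0,110,-0.024,0,0,60, 0,0,110,-0.024,0,0,60, 0,0,110,-0.024,0,0,60]'
python3 w.py pics/w6.png nut
```

```text
clock: 10.68
eef_pos: [0.5371, 0.0007, 0.0962]
tool_rot: [-0.044, 0.999, 0.012, 0.0]
ft_force: [-0.3, 0.4, 0.1]
grip_width: 0.0383
grasp_force: 0.0
clock: 11.35
eef_pos: [0.5362, 0.0007, 0.2047]
tool_rot: [-0.044, 0.999, 0.0, -0.002]
ft_force: [-0.6, 0.1, 0.7]
grip_width: 0.0513
grasp_force: 0.0
11.35 [0.5362 0.0007 0.2047] [-4.36e-02  9.99e-01  1.00e-04 -1.70e-03] [-0.6  0.1  0.7] [ 0.04 -0.01  0.  ]
[179, 108, 29, 10, 67] [191.5 111.1] [ 0.4701 -0.0593  0.083 ] [ 0.47   -0.0582  0.088 ]
[250, 192, 16, 15, 175] [257.9 199.3] [0.5434 0.0037 0.083 ] [0.5418 0.0035 0.088 ]
call nut [158.8 166. ] 0.55 (132, 151, 48, 43)
call nut [160.3 166.3] 0.72 
call nut [ 11.5 271.9] 0.36
```

View pics/w6.png

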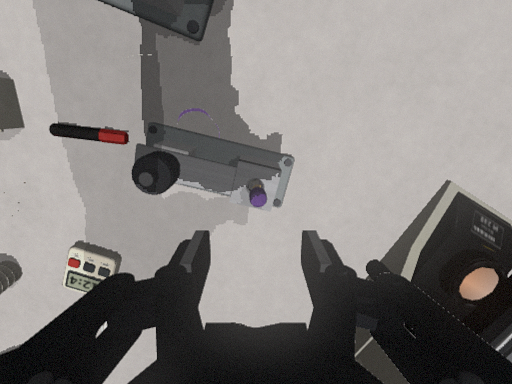

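The tube stands in the well, cap top at (258,199), and it has been released. The nut's stud top is at about (147,179). I'll move over the nut with a counterclockwise pre-turn.

```bash
python3 -m inch '[-4,-30,0,0,0,0.12,60, -8,-60,0,0,0,0.24,60, -12,-90,0,0,0,0.36,65, -12,-90,0,0,0,0.48,65, -12,-90,0,0,0,0.6,65, -12,-90,0,0,0,0.72,65, -12,-90,0,0,0,0.84,65, -12,-90,0,0,0,0.84,65]' >/dev/null; python3 -m inch '[0,0,0,0,0,0.12,65, 0,0,0,0,0,0.24,65, 0,0,0,0,0,0.36,65, 0,0,0,0,0,0.46,65, 0,0,0,0,0,0.46,65, 0,0,0,0,0,0.46,65, 0,0,0,0,0,0.46,65]'
python3 - <<'E'
from avg import *
b=bot.camera("wrist"); cv2.imwrite("pics/w7.png",b); o=avg(6); p=o["eef_pos"]; W=cam("wrist",o)
print(p.round(4),o["tool_rot"].round(4),o["j"].round(3))
for g in ((.5243,-.0892),(.526,-.086)): print(proj(W,[*g,.112]))
print([(d["uv"],d["confidence"]) for d in bot.spot_point("wrist","nut")])
x,y=np.int32(proj(W,[.5243,-.0892,.105])); x0,y0=x-55,y-50
c=b[y0:y0+100,x0:x0+110]; c=(255*(c/255.)**.55).astype(np.uint8); c=cv2.resize(c,None,fx=6,fy=6,interpolation=3)
a=np.linspace(0,6.3,60)
for r,z,col in ((.006,.112,(0,255,255)),(.017,.0995,(0,255,0))):
    q=np.array([proj(W,[.5243+r*np.cos(t),-.0892+r*np.sin(t),z]) for t in a]); cv2.polylines(c,[np.int32((q-[x0,y0]+.5)*6)],True,col,1)
cv2.imwrite("pics/w7z.png",c); print(x0,y0)
E
```

```text
clock: 12.75
eef_pos: [0.5252, -0.0892, 0.2061]
tool_rot: [-0.638, 0.77, 0.0, -0.0]
ft_force: [0.9, -0.3, 0.1]
grip_width: 0.0555
grasp_force: 0.0
[ 0.5253 -0.0893  0.2063] [-0.6389  0.7693  0.     -0.    ] [-0.168  0.329  0.002  1.244 -0.    -1.555]
[256.74199354 200.98729882]
[255.42891929 204.93874956]
[([254.9, 183.4], 0.86)]
201 148
```

View pics/w7z.png

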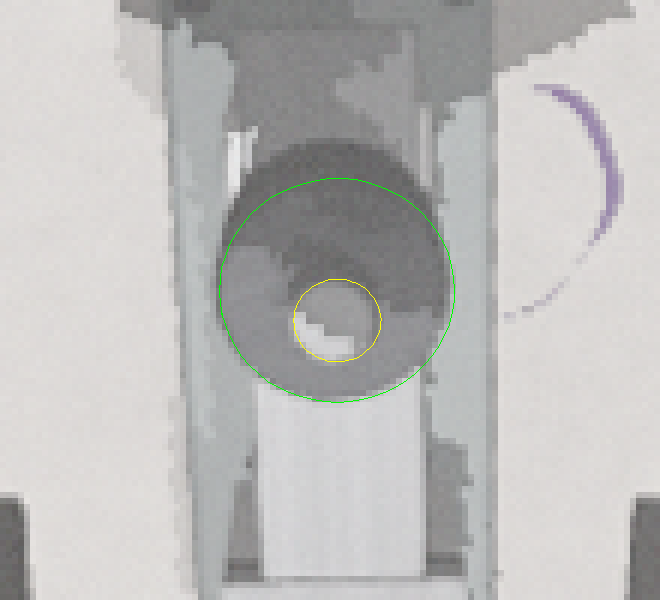

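The overlay agrees with the nut and stud: stud top at crop (335,317), nut about 0.5 mm off the estimate, near (0.5248,-0.0897). I'll descend and grip the nut.

```bash
python3 -m inch '[-0.5,-0.5,-40,0,0,0,65, -0.5,-0.5,-75,0,0,0,65, -0.5,-0.5,-100,0,0,0,65, -0.5,-0.5,-116,0,0,0,65, -0.5,-0.5,-116,0,0,0,65, -0.5,-0.5,-116,0,0,0,65, -0.5,-0.5,-116,0,0,0,65]'; python3 -m inch '[0,0,0,0,0,0,0, 0,0,0,0,0,0,0, 0,0,0,0,0,0,0, 0,0,0,0,0,0,0, 0,0,0,0,0,0,0, 0,0,0,0,0,0,0]'; python3 -c "
from avg import *
o=avg(4);print(o)"
```

```text
clock: 13.73
eef_pos: [0.5258, -0.09, 0.0916]
tool_rot: [-0.639, 0.769, -0.001, 0.001]
ft_force: [0.7, -0.2, 0.1]
grip_width: 0.0558
grasp_force: 0.0
clock: 14.23
eef_pos: [0.5247, -0.0898, 0.0924]
tool_rot: [-0.639, 0.769, -0.0, 0.0]
ft_force: [-4.4, 0.0, 6.2]
grip_width: 0.0327
grasp_force: 59.1
{'eef_pos': array([ 0.52466941, -0.08974682,  0.09240076]), 'tool_rot': array([-6.39297998e-01,  7.68958916e-01, -3.70508536e-04,  3.43097585e-04]), 'sd': array([1.52363173e-05, 6.37872694e-06, 1.39087676e-05]), 'ft': array([-4.07261228,  0.45844538,  6.3812204 ]), 'tq': array([0.14915722, 0.85109698, 0.0039466 ]), 'j': array([-1.69416336e-01,  4.27100138e-01, -1.72867139e-01,  9.69792136e-01,
        2.76973114e-05, -1.55660543e+00])}
```

```bash
python3 -m inch '[0,0,-0.15,0,0,-0.12,0, 0,0,-0.3,0,0,-0.24,0, 0,0,-0.45,0,0,-0.36,0, 0,0,-0.6,0,0,-0.48,0, 0,0,-0.75,0,0,-0.6,0, 0,0,-0.9,0,0,-0.72,0, 0,0,-1.05,0,0,-0.84,0, 0,0,-1.2,0,0,-0.96,0]'; cat > a.py <<'E'
from avg import *
o=avg(3); q=o["tool_rot"]; y=R.from_quat(q).as_matrix()[:,1]
print("yaw %.4f"%np.arctan2(y[1],y[0]),"p",o["eef_pos"].round(4),"F",o["ft"].round(1),"T",o["tq"].round(3),"j6 %.3f"%o["j"][5], "grip",bot.get_obs()["grasp_force"],bot.get_obs()["grip_width"],bot.get_obs()["clock"])
E
python3 a.py
```

```text
clock: 15.1
eef_pos: [0.524, -0.0893, 0.0911]
tool_rot: [-0.209, 0.978, 0.0, -0.0]
ft_force: [-5.7, 0.7, 8.6]
grip_width: 0.0325
grasp_force: 59.1
yaw 1.9938 p [ 0.524  -0.0893  0.0912] F [-6.   2.5  8.1] T [ 0.414  1.175 -0.089] j6 -0.596 grip 59.10338222980499 0.03232113904691425 15.25
```

```bash
python3 -m inch '[0,0,-0.15,0,0,-0.12,0, 0,0,-0.3,0,0,-0.24,0, 0,0,-0.45,0,0,-0.36,0, 0,0,-0.6,0,0,-0.48,0, 0,0,-0.75,0,0,-0.6,0, 0,0,-0.9,0,0,-0.72,0, 0,0,-1.05,0,0,-0.84,0, 0,0,-1.2,0,0,-0.96,0]' >/dev/null; python3 a.py; python3 -m inch '[0,0,-0.1,0,0,-0.08,0, 0,0,-0.2,0,0,-0.16,0, 0,0,-0.2,0,0,-0.16,0]'>/dev/null; python3 a.py
```

```text
yaw 1.0345 p [ 0.524  -0.0884  0.0899] F [-5.5  4.4  8.7] T [ 0.861  1.206 -0.031] j6 0.364 grip 59.1508823633194 0.03275909567724153 16.0667
yaw 0.8787 p [ 0.5241 -0.0883  0.0897] F [-5.   4.6  8. ] T [ 0.93   1.185 -0.053] j6 0.524 grip 59.14966642856598 0.0324685668116638 16.4667
```

```bash
cat >> a.py <<'E'
import sys
sys.exit(abs(o["tq"][2])>.25)
E
python3 -m inch '[0,0,-0.1,0,0,-0.08,0, 0,0,-0.1,0,0,-0.08,0]'>/dev/null; python3 a.py && python3 -m inch '[0,0,-0.1,0,0,-0.08,0, 0,0,-0.1,0,0,-0.08,0]'>/dev/null; python3 a.py && python3 -m inch '[0,0,-0.1,0,0,-0.08,0, 0,0,-0.1,0,0,-0.08,0]'>/dev/null; python3 a.py && python3 -m inch '[0,0,-0.1,0,0,-0.08,0, 0,0,-0.1,0,0,-0.08,0]'>/dev/null; python3 a.py && python3 -m inch '[0,0,-0.1,0,0,-0.08,0, 0,0,-0.1,0,0,-0.08,0]'>/dev/null; python3 a.py
```

```text
yaw 0.7987 p [ 0.5241 -0.0882  0.0896] F [-5.   5.6  8.4] T [ 0.959  1.129 -0.094] j6 0.604 grip 59.146220684051514 0.03271697287250959 16.7833
yaw 0.7988 p [ 0.5241 -0.0882  0.0896] F [-5.1  5.3  8.3] T [ 0.943  1.193 -0.056] j6 0.604 grip 59.14631545543671 0.032534296053968695 16.9333
yaw 0.7989 p [ 0.5241 -0.0882  0.0896] F [-5.6  4.6  8.1] T [ 0.956  1.127 -0.05 ] j6 0.604 grip 59.146167039871216 0.03236516494546225 17.0833
yaw 0.7989 p [ 0.5241 -0.0882  0.0896] F [-5.5  5.   8.6] T [ 0.955  1.154 -0.084] j6 0.604 grip 59.145968556404114 0.032838987938223756 17.2333
yaw 0.7989 p [ 0.5241 -0.0882  0.0896] F [-5.3  4.3  8.1] T [ 0.959  1.148 -0.088] j6 0.604 grip 59.14637625217438 0.032432188898384604 17.3833False
False
False
False
False
```

```bash
sed -i 's/sys.exit(.*/sys.exit(int(abs(o["tq"][2])>.25))/' a.py
python3 -m inch '[0,0,-0.1,0,0,-0.08,0, 0,0,-0.1,0,0,-0.08,0]'>/dev/null; python3 a.py && python3 -m inch '[0,0,-0.1,0,0,-0.08,0, 0,0,-0.1,0,0,-0.08,0]'>/dev/null && python3 a.py && python3 -m inch '[0,0,-0.1,0,0,-0.08,0, 0,0,-0.1,0,0,-0.08,0]'>/dev/null && python3 a.py && python3 -m inch '[0,0,-0.1,0,0,-0.08,0, 0,0,-0.1,0,0,-0.08,0]'>/dev/null && python3 a.py && python3 -m inch '[0,0,-0.1,0,0,-0.08,0, 0,0,-0.1,0,0,-0.08,0]'>/dev/null && python3 a.py
```

```text
yaw 0.7188 p [ 0.5241 -0.0882  0.0895] F [-5.1  5.   7.8] T [ 0.997  1.131 -0.075] j6 0.684 grip 59.14386034011841 0.03226760782874223 17.7
yaw 0.6388 p [ 0.5242 -0.0881  0.0894] F [-5.1  5.3  8.1] T [ 1.043  1.08  -0.072] j6 0.764 grip 59.14176106452942 0.032320655783364 18.0167
yaw 0.5588 p [ 0.5243 -0.0881  0.0893] F [-4.4  5.5  7.7] T [ 1.072  1.073 -0.087] j6 0.844 grip 59.138519167900085 0.032743680394160715 18.3333
yaw 0.4789 p [ 0.5243 -0.088   0.0892] F [-4.8  5.6  8.3] T [ 1.064  1.046 -0.083] j6 0.924 grip 59.13517355918884 0.03281024101923374 18.65
yaw 0.3989 p [ 0.5244 -0.088   0.0891] F [-4.7  5.7  7.9] T [ 1.108  1.023 -0.077] j6 1.004 grip 59.12982165813446 0.03248137789147837 18.9667
```

```bash

python3 a.py && python3 -m inch '[0,0,-0.1,0,0,-0.08,0, 0,0,-0.1,0,0,-0.08,0]'>/dev/null && python3 a.py && python3 -m inch '[0,0,-0.1,0,0,-0.08,0, 0,0,-0.1,0,0,-0.08,0]'>/dev/null && python3 a.py && python3 -m inch '[0,0,-0.1,0,0,-0.08,0, 0,0,-0.1,0,0,-0.08,0]'>/dev/null && python3 a.py && python3 -m inch '[0,0,-0.1,0,0,-0.08,0, 0,0,-0.1,0,0,-0.08,0]'>/dev/null && python3 a.py
```

```text
yaw 0.3991 p [ 0.5244 -0.088   0.0891] F [-4.4  5.9  8.3] T [ 1.093  1.042 -0.087] j6 1.004 grip 59.13096606731415 0.03264752479569826 19.1167
yaw 0.3189 p [ 0.5245 -0.088   0.089 ] F [-4.5  5.6  7.6] T [ 1.129  0.975 -0.061] j6 1.084 grip 59.124993681907654 0.03247139977972795 19.4333
yaw 0.2389 p [ 0.5245 -0.0879  0.0889] F [-3.9  5.7  7.7] T [ 1.128  0.928 -0.053] j6 1.164 grip 59.11855459213257 0.03236600709823951 19.75
yaw 0.1590 p [ 0.5246 -0.0879  0.0888] F [-3.9  5.8  7.5] T [ 1.13   0.894 -0.024] j6 1.244 grip 59.11164879798889 0.03261955239045904 20.0667
yaw 0.0790 p [ 0.5247 -0.0879  0.0887] F [-3.3  5.5  6.9] T [ 1.186  0.899 -0.067] j6 1.324 grip 59.10393834114075 0.03267563259572639 20.3833
```

```bash

python3 -m inch '[0,0,-0.1,0,0,-0.08,0, 0,0,-0.1,0,0,-0.08,0]'>/dev/null && python3 a.py && python3 -m inch '[0,0,-0.1,0,0,-0.08,0, 0,0,-0.1,0,0,-0.08,0]'>/dev/null && python3 a.py && python3 -m inch '[0,0,-0.1,0,0,-0.08,0, 0,0,-0.1,0,0,-0.08,0]'>/dev/null && python3 a.py && python3 -m inch '[0,0,-0.1,0,0,-0.08,0, 0,0,-0.1,0,0,-0.08,0]'>/dev/null && python3 a.py&& python3 -m inch '[0,0,-0.1,0,0,-0.08,0, 0,0,-0.1,0,0,-0.08,0]'>/dev/null && python3 a.py && python3 -m inch '[0,0,-0.1,0,0,-0.08,0, 0,0,-0.1,0,0,-0.08,0]'>/dev/null && python3 a.py && python3 -m inch '[0,0,-0.1,0,0,-0.08,0, 0,0,-0.1,0,0,-0.08,0]'>/dev/null && python3 a.py
```

```text
yaw -0.0010 p [ 0.5247 -0.0879  0.0886] F [-3.4  6.   7.1] T [ 1.196  0.824 -0.033] j6 1.404 grip 59.095526933670044 0.03220595468597668 20.7
yaw -0.0810 p [ 0.5248 -0.0879  0.0885] F [-3.8  5.2  6.8] T [ 1.148  0.784 -0.082] j6 1.484 grip 59.08567428588867 0.03239898029494755 21.0167
yaw -0.1610 p [ 0.5249 -0.0879  0.0884] F [-3.4  6.6  6.6] T [ 1.211  0.799 -0.089] j6 1.564 grip 59.0764045715332 0.032534275038243514 21.3333
yaw -0.2410 p [ 0.525  -0.0879  0.0883] F [-3.   5.8  6.2] T [ 1.182  0.725 -0.057] j6 1.644 grip 59.06556487083435 0.03219487514054417 21.65
yaw -0.3210 p [ 0.525  -0.0879  0.0882] F [-2.4  5.5  6.4] T [ 1.203  0.69  -0.067] j6 1.724 grip 59.05416190624237 0.03270225192569953 21.9667
yaw -0.3975 p [ 0.5251 -0.0879  0.0882] F [-3.1  5.   6.6] T [1.028 0.727 1.139] j6 1.800 grip 59.06479239463806 0.0323703318320065 22.2833
```

```bash

python3 a.py; python3 -m inch '[0,0,0,0,0,0.01,0, 0,0,0,0,0,0.01,0]'>/dev/null; python3 a.py; python3 -m inch '[0,0,0,0,0,0.01,0, 0,0,0,0,0,0.01,0]'>/dev/null;python3 a.py; python3 -m inch '[0,0,0,0,0,0.01,0, 0,0,0,0,0,0.01,0]'>/dev/null; python3 a.py;  python3 -m inch '[0,0,0,0,0,0.01,0, 0,0,0,0,0,0.01,0]'>/dev/null; python3 a.py
```

```text
yaw -0.3973 p [ 0.5251 -0.0879  0.0882] F [-2.6  4.3  5.7] T [1.013 0.706 1.134] j6 1.800 grip 59.06387686729431 0.03257712205468182 22.4333
yaw -0.3877 p [ 0.5251 -0.0879  0.0882] F [-3.   4.8  6.2] T [1.051 0.684 0.939] j6 1.791 grip 59.07205045223236 0.03198703515672985 22.75
yaw -0.3783 p [ 0.5251 -0.0879  0.0882] F [-3.   5.   6.4] T [1.048 0.716 0.801] j6 1.781 grip 59.078325033187866 0.03276248621760177 23.0667
yaw -0.3689 p [ 0.5251 -0.0879  0.0882] F [-3.1  5.6  6.8] T [1.104 0.716 0.595] j6 1.772 grip 59.08414006233215 0.03238358694653705 23.3833
yaw -0.3595 p [ 0.5251 -0.088   0.0882] F [-3.   5.   6.7] T [1.096 0.703 0.378] j6 1.762 grip 59.089874625205994 0.0327039713460916 23.7
```

It bottomed out with an elastic wind-up of about 19 N m/rad and no slip; the torque-free stop is at yaw -0.336. I'll back off to yaw 1.24.

```bash
python3 -m inch '[0,0,0.1,0,0,0.1,0, 0,0,0.25,0,0,0.22,0, 0,0,0.4,0,0,0.34,0, 0,0,0.55,0,0,0.46,0, 0,0,0.7,0,0,0.58,0, 0,0,0.85,0,0,0.7,0, 0,0,1,0,0,0.81,0, 0,0,1.15,0,0,0.92,0]' >/dev/null; python3 a.py;  python3 -m inch '[0,0,0.15,0,0,0.12,0, 0,0,0.3,0,0,0.24,0, 0,0,0.45,0,0,0.36,0, 0,0,0.6,0,0,0.48,0, 0,0,0.75,0,0,0.6,0, 0,0,0.85,0,0,0.68,0, 0,0,0.85,0,0,0.68,0, 0,0,0.85,0,0,0.68,0]' >/dev/null; python3 a.py; python3 - <<'E'
from avg import *
for n in ("wrist","top","scene"):
    im=bot.camera(n); cv2.imwrite(f"pics/f_{n}.png",im)
s=cv2.imread("pics/f_scene.png")[115:285,180:390]; w=cv2.imread("pics/f_top.png")[170:240,150:370]
out=np.vstack([cv2.resize(s,(420,340),interpolation=3),cv2.resize(w,(420,134),interpolation=3)])
cv2.imwrite("pics/fin.png",np.hstack([out,cv2.resize(cv2.imread("pics/f_wrist.png"),(380,285)) if 0 else np.vstack([cv2.resize(cv2.imread("pics/f_wrist.png"),(380,285)),np.zeros((189,380,3),np.uint8)])]))
E
```

```text
yaw 0.5633 p [ 0.5243 -0.0881  0.0893] F [-4.9  5.6  7.9] T [1.058 1.101 0.053] j6 0.843 grip 59.250408411026 0.03236514578355622 24.5167
yaw 1.2390 p [ 0.5239 -0.0886  0.0902] F [-6.   4.3  9.1] T [0.761 1.255 0.061] j6 0.163 grip 59.362850189208984 0.03269963537213006 25.3333
```

View pics/fin.png

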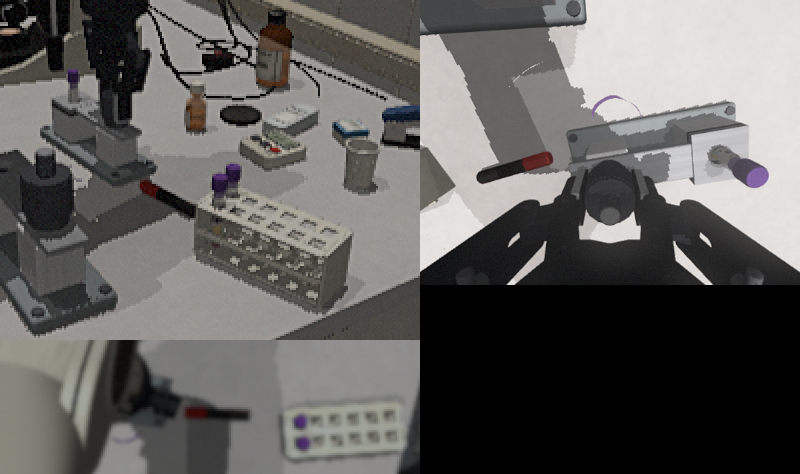

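The final view shows the tube standing in the well (scene crop (72,80), wrist crop (755,172)) and the gripper on the nut. The spares, marker, timer and cup are where they were. I'll hand it in.

```bash
python3 -c "
from workcell import bot
print(bot.job_done())"
```

```text
the job is handed in; nothing more can be done
None
```

I released the tube standing in the small stand's well, screwed the nut down to its stop, backed it off about 1.58 rad (a quarter turn is 1.57), and handed the job in with the gripper still on the nut; no verdict came back.

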